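Gauge a cylinder sleeve with a hand-held bore probe

TASK

On the repair bench, stand the two loose cylinder sleeves upright on the floor of the grey divided tray, flange down as they stand now, one in each of the two free cells. Then take the bore probe by its handle out of its stand, lower its rod upright down the middle of the taller sleeve's bore without touching the sleeve, until the tip is about half-way down, and finish while holding it still there, centred and touching nothing but your gripper. Leave the piston, gear, tin and screwdriver where they are.

Things in the scene. Friction and masses are not known exactly. Their poses are not given: they have to be found in the camera images.
- tray: Grey plastic divided tray fixed to the bench, open on top: 90 (x) by 224 (y) by 35 mm high, floor and walls 5 mm thick, dividers as high as the walls. Origin: centre of its underside, z up. A row of three cells along its y, each 80 (x) by 68 (y) mm inside, centred at y = -73, 0, +73 mm. The middle one holds the piston; the end cells are free.
- tall_sleeve_mid (a point): Middle (half-way up, on the bore axis) of the taller loose aluminium cylinder sleeve: a tube 85 mm high, 46 mm outside diameter, with a 30 mm bore open at both ends and a 52 mm flange over its lowest 10 mm. Stands upright on the bench at the start, flange down. Its z axis is the bore axis, up. About 0.15 to 0.31 kg.
- short_sleeve_mid (a point): Middle (half-way up, on the bore axis) of the shorter loose aluminium cylinder sleeve: the same diameters (46 mm outside, 30 mm bore, 52 mm flange over its lowest 10 mm) but only 62 mm high. Stands upright on the bench at the start, flange down. z axis is the bore axis, up. About 0.11 to 0.22 kg.
- stand: Black block, 60 by 60 mm and 94 mm high, fixed to the bench, with an upright 18 mm through hole in the middle in which the probe hangs by its collar. Origin: centre of its underside.
- probe_handle (a point): Centre of the round grey grip (22 mm diameter, 64 mm long) of the loose 0.15 kg bore probe. Below it a 32 mm collar, 6 mm thick, then a steel rod, 12 mm diameter, 90 mm long. z runs from tip to grip (up). Collar underside 38 mm, tip 128 mm below this point; top 37 mm above. At the start upright in the stand, collar on the block, tip 4 mm over the bench.
- probe_tip (a point): Lower end of the probe's rod, on its axis, 128 mm below the centre of the grip; axes as the probe's (z up, towards the grip).
- piston_mid (a point): Middle of a steel piston, 40 mm diameter, 46 mm high, standing in the tray's middle cell. Leave alone.
- gear: Dark steel gear lying on the bench, 54 mm over its teeth, 26 mm high with its hub. Origin: centre of its underside. Leave alone.
- tin: Grey tin, 70 mm diameter, 70 mm high, standing on the bench. Origin: centre of its underside. Leave alone.
- screwdriver: Red-handled screwdriver lying on the far side of the bench, about 200 mm long. Leave alone.
Things that resemble listed ones, but are neither listed nor needed, are in the scene too. What is shaped like the part that bears short_sleeve_mid but brown or red is not meant.

How it is judged:
By the outcome, as a careful person would: the job done as asked, in the order asked, and still so for the second after the job is handed in, while the arm keeps its last pose, push and grip.
It also fails if it takes over 70 s, if anything falls off the work surface, if the arm or the gripper's body presses on something with over 40 N, if the wrist force passes 120 N, or if a joint passes its speed limit or range.

ROBOT

A 6-joint arm with a two-finger parallel gripper is mounted at the origin on the work surface. World frame = base frame: x ahead of the robot, y to its left, z up, the work surface at z = 0. Lengths are in m, angles in rad, forces in N, time in s.
With the tool pointing down it reaches from about 0.35 to 0.775 m from the base axis. Payload 5.5 kg.
Tool frame: the origin (TCP) lies at the very end of the fingers, on their centre line; the grasp point (between the pads) lies 19 mm behind it; z points along the fingers, y is the direction in which the jaws open and shut (so a half turn about z gives the same grasp; the last joint's range is limited). The gripper opens to 85 mm and grips with 20 to 120 N. Pads are 22 mm wide; open, the fingers measure 114 mm over their backs; the gripper's body (76 mm by 85 mm) begins 54 mm behind the grasp point. The pads swing forward as they close: fully open they stand 13 mm farther back than shut.
Start: joints at [-1.304, 0.313, 0.046, 1.304, 0, 1.431], TCP at [0.228, -0.528, 0.231] pointing down, gripper open.
Joint ranges: [-2.76, 2.76], [-0.86, 1.69], [-1.03, 1.26], [-2.2, 2.34], [-1.47, 1.5], [-3.14, 3.14]. Speed limits (rad/s): [2.57, 2.57, 3.14, 3.14, 3.14, 3.14].

INTERFACE

Orientations are given as a unit quaternion [w, x, y, z].
In Python, from workcell import env gives the robot as it stands. The module is installed in compiled form; this text tells all that it offers.
- The arm moves only by the shell command python3 -m pendant 'ROWS' [FORCE]. ROWS is JSON, a list of rows, each an object with "fingers": the finger opening in mm, from 0 to 85.4; "delta_pos": the shift along the tool's x, y, z in mm, a list of three; "angular": the turn, a rotation vector about the tool's x, y, z in rad, a list of three. In form: [{"fingers": fingers, "delta_pos": [x, y, z], "angular": [ax, ay, az]}, ...]. A call has 1 to 12 rows; each row shifts and turns the commanded pose from where the row before left it, along the tool's axes as they then stand; what a row does not reach is not made up. A row lasts 1/10 s, in which the tool goes at most 50 mm and 8.59 degrees, less where a joint would pass 70% of its speed; a pose out of reach is approached as far as the arm can. A call is refused whole if a number of a shift passes 50 or a number of a turn 0.15, either way. A call with a gripper value outside its range is refused whole. The fingers move at their own pace and stop on an object; FORCE is the grip in N (left out, the last holds). Time passes only in rows, so rows that do not move let the fingers close. It gives the time, the measured TCP pose, the force and the opening at its end, in the units of the state.
- env.get_state(): the state, without advancing time (a new reading comes with each control period).
- env.read_camera(name): name is "scene" or "side" or "wrist"; returns the picture (384x512x3 uint8, blue, green, red); there is no depth.
- env.camera_params(name): a dict with "fx", "fy", "cx", "cy" (pixels), "view" (4x4, takes a point from world to camera coordinates). Camera axes: x right, y up, looking along -z (the intrinsics and any distortion apply to the point x, -y, -z); pixel columns grow to the right and rows downward; lengths in m; the calibration is good to about 2 mm. A picture is of the moment at which its call begins: read the wrist's pose just before it. camera_params takes no time and is no camera call; for the wrist camera it gives the pose at the moment of the call.
- env.hand_in(): hands the job in, once; it reports no verdict.
The state is a dict: "clock": time; "joint_pos": joint angles; "qvel": joint speeds; "tau": joint torques, N m; "tcp_pos": TCP position; "orientation": TCP orientation; "wrist_force": force on the tool from outside, world axes, zero at the start; "ft_torque": the same for the moment, N m; "finger_gap": finger opening in m.
Only numpy, scipy, OpenCV 4.12 (cv2) and the standard library are available. Lean on these libraries where they do the work, as an engineer would, in place of code of your own. Each camera call takes 0.05 s, during which the arm holds its last target. There are 200 camera calls.

## Working session

There is one attempt and no reset: what is moved stays moved. The work goes in short steps, Python scripts to look and compute and a shell command to move; the robot and the scene stay as the last step left them, time stands still between calls to the robot, and variables do not carry over. Pictures are saved under pics/ and viewed, about 8 in all and at most 12, crops included, and the job is handed in when it is done.

```bash
mkdir -p pics
python3 - <<'E'
from workcell import env
import cv2,numpy as np
for n in ("scene","side"):
    p=env.camera_params(n);print(n,{k:(np.round(v,4).tolist() if k=="view" else v) for k,v in p.items()})
    im=env.read_camera(n);cv2.imwrite(f"pics/{n}0.png",im)
    print(n)
s=env.get_state();print(s)
a=cv2.imread("pics/scene0.png")
cv2.imwrite("pics/scene0b.png",cv2.resize(a,(800,600),interpolation=cv2.INTER_CUBIC))
a=cv2.imread("pics/side0.png")
cv2.imwrite("pics/side0b.png",cv2.resize(a,(800,600),interpolation=cv2.INTER_CUBIC))
E
```

```text
scene {'fx': 361.2174027042156, 'fy': 361.2174027042156, 'cx': 255.4619167727068, 'cy': 190.43535848094115, 'view': [[0.4967, 0.8679, 0.0126, -0.2636], [-0.7488, 0.4211, 0.5118, 0.4091], [0.4389, -0.2636, 0.859, -1.3707], [0.0, 0.0, 0.0, 1.0]]}
scene
side {'fx': 455.1707989723393, 'fy': 455.1707989723393, 'cx': 255.5538798497403, 'cy': 187.7952909687947, 'view': [[-0.9314, -0.3638, 0.0128, 0.5296], [0.2637, -0.6499, 0.7128, -0.2514], [-0.251, 0.6673, 0.7013, -1.0613], [0.0, 0.0, 0.0, 1.0]]}
side
{'clock': 0.1, 'joint_pos': array([-1.30358540e+00,  3.13943660e-01,  4.50740284e-02,  1.30357746e+00,
        7.22705761e-06,  1.43118533e+00]), 'qvel': array([ 0.00010122, -0.00095849,  0.00241746, -0.0009081 , -0.00027512,
       -0.0005878 ]), 'tau': array([ 1.58965020e-03, -4.81730139e+01,  2.99241167e+01,  1.28676044e-02,
       -1.60422178e-04,  2.38392580e-06]), 'tcp_pos': array([ 0.22738955, -0.52763341,  0.23047999]), 'orientation': array([-8.23933529e-04,  9.79382892e-01,  2.02011064e-01, -4.90174747e-05]), 'wrist_force': array([ 0.07055635,  0.72068311, -0.6827185 ]), 'ft_torque': array([0.00328176, 0.00827218, 0.00639671]), 'finger_gap': 0.08556253253676972}
```

View pics/scene0b.png

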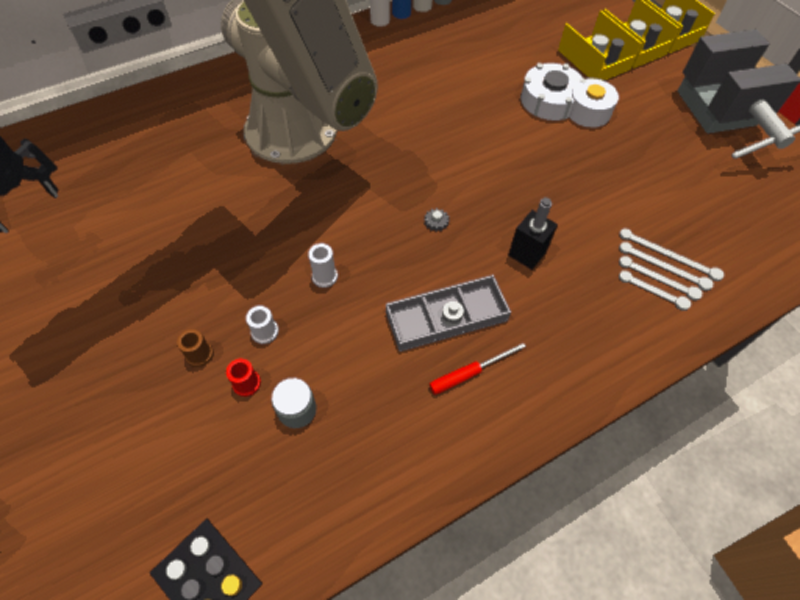

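View pics/side0b.png

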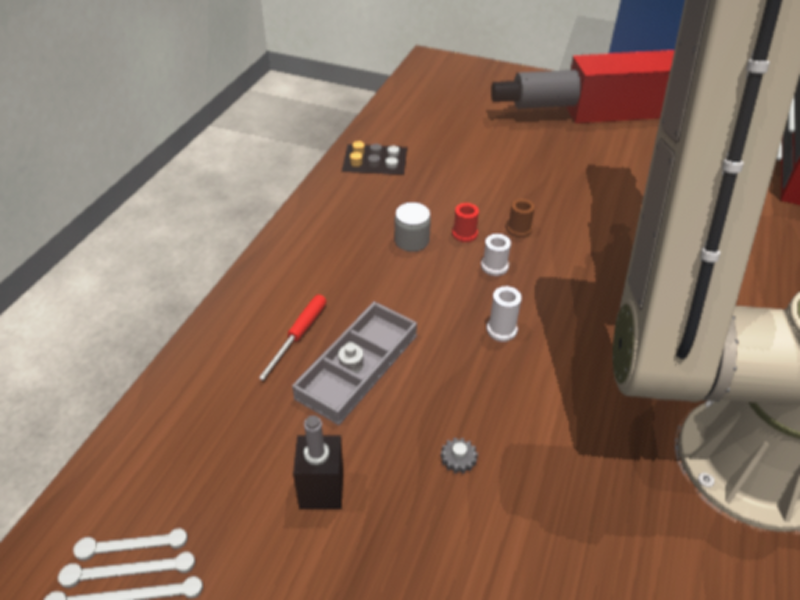

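Short-sleeve candidates in the scene view (800x600): silver (260,322), brown (195,347) and red (243,377). The silver one fits, because brown and red are ruled out. The tall silver sleeve is at (322,262). I'll confirm with one enlarged composite.

Run:
```python
import cv2,numpy as np
S=cv2.imread("pics/scene0.png");D=cv2.imread("pics/side0.png")
def c(im,x,y,w,h,k):
    o=cv2.resize(im[y:y+h,x:x+w],None,fx=k,fy=k,interpolation=cv2.INTER_CUBIC)
    for i in range(0,w,10):
        cv2.line(o,(i*k,0),(i*k,5),(0,255,255),1)
        if i%20==0: cv2.putText(o,str(x+i),(i*k,15),0,.35,(0,255,255),1)
    for i in range(0,h,10):
        cv2.line(o,(0,i*k),(5,i*k),(0,255,255),1)
        if i%20==0: cv2.putText(o,str(y+i),(7,i*k+4),0,.35,(0,255,255),1)
    return cv2.copyMakeBorder(o[:300,:264],0,300-min(300,o.shape[0]),0,266-min(264,o.shape[1]),0)[:300,:266]
r1=[c(S,154,152,66,75,4),c(S,243,150,88,100,3),c(S,320,123,44,50,6)]
r2=[c(D,288,147,66,75,4),c(D,183,182,88,100,3),c(D,180,260,44,50,6)]
cv2.imwrite("pics/comp.png",np.vstack([np.hstack(r1),np.hstack(r2)]))
```

```text
(no output)
```

View pics/comp.png

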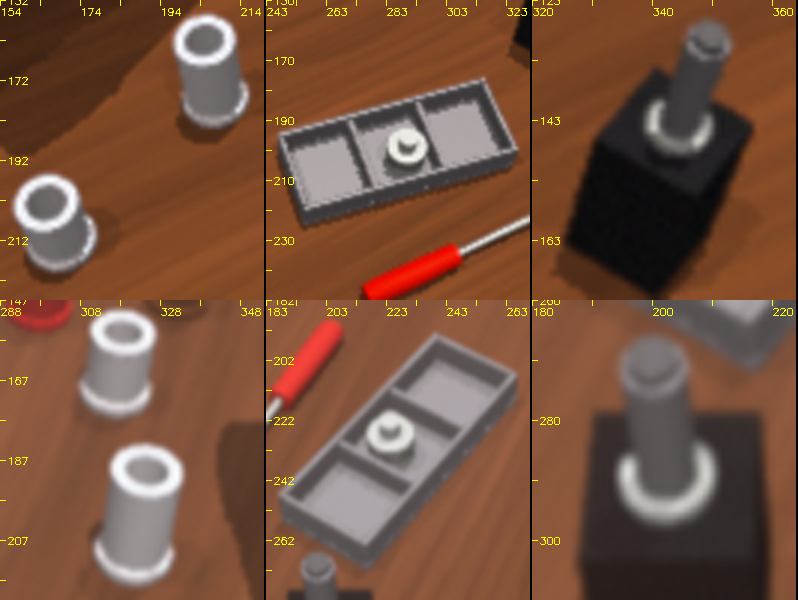

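The crop confirms both silver sleeves. Scene rims: tall (205.2,162), short (165.8,202.8). Side rims: tall (324.7,189.7), short (318.5,155.5). Next I'll triangulate these against the known heights.

```bash
cat > h.py <<'E'
import numpy as np,cv2
from workcell import env
from scipy.spatial.transform import Rotation as R
def ray(p,uv):
    V=np.array(p["view"]);Rm=V[:3,:3]
    d=Rm.T@np.array([(uv[0]-p["cx"])/p["fx"],-(uv[1]-p["cy"])/p["fy"],-1])
    return -Rm.T@V[:3,3],d
def atz(p,uv,z):
    o,d=ray(p,uv);return o+d*(z-o[2])/d[2]
def tri(l):
    A=np.zeros((3,3));b=np.zeros(3)
    for p,uv in l:
        o,d=ray(p,uv);d=d/np.linalg.norm(d);M=np.eye(3)-np.outer(d,d);A+=M;b+=M@o
    return np.linalg.solve(A,b)
def proj(p,X):
    c=(np.c_[np.atleast_2d(X),np.ones(len(np.atleast_2d(X)))]@np.array(p["view"]).T)
    return np.c_[p["cx"]+p["fx"]*c[:,0]/-c[:,2],p["cy"]-p["fy"]*c[:,1]/-c[:,2]]
def tool(dx,dy,dz):
    "world shift (m) -> tool axes mm"
    w,x,y,z=env.get_state()["orientation"];return np.round(1000*R.from_quat([x,y,z,w]).inv().apply([dx,dy,dz]),1)
E
python3 - <<'E'
from h import *
s=env.camera_params("scene");d=env.camera_params("side");np.set_printoptions(precision=4,suppress=True)
for n,a,b,z in [("tall",(205.2,162),(324.7,189.7),.085),("short",(165.8,202.8),(318.5,155.5),.062),("ptop",(349.8,128.5),(200.3,269.5),.169),("collar",(344.5,144.3),(202.5,290.3),.098),
 ("t1",(247.7,195),(266,207),.035),("t1'",(247.7,195),(239.3,193.7),.035)]:
    print(n,tri([(s,a),(d,b)]),atz(s,a,z),atz(d,b,z))
print([atz(s,q,.035)[:2] for q in [(247.7,195),(256,220),(326,200),(315.7,176.7)]])
print([atz(d,q,.035)[:2] for q in [(266,207),(239.3,193.7),(188.3,246.3),(216,264.7)]])
E
```

```text
tall [ 0.4231 -0.1151  0.0832] [ 0.4263 -0.1147  0.085 ] [ 0.4215 -0.1149  0.085 ]
short [ 0.4805 -0.2705  0.0587] [ 0.4841 -0.2699  0.062 ] [ 0.4787 -0.2684  0.062 ]
ptop [0.5798 0.2824 0.1684] [0.5816 0.2829 0.169 ] [0.5782 0.2817 0.169 ]
collar [0.5804 0.2831 0.095 ] [0.5835 0.2822 0.098 ] [0.5778 0.2837 0.098 ]
t1 [ 0.5592 -0.0457  0.0316] [ 0.5628 -0.0456  0.035 ] [ 0.5567 -0.0443  0.035 ]
t1' [ 0.6072 -0.0443  0.0782] [ 0.5628 -0.0456  0.035 ] [ 0.6414 -0.0635  0.035 ]
[array([ 0.5628, -0.0456]), array([ 0.6471, -0.0653]), array([0.6922, 0.1493]), array([0.6088, 0.1697])]
[array([ 0.5567, -0.0443]), array([ 0.6414, -0.0635]), array([0.6867, 0.1495]), array([0.6011, 0.174 ])]
```

The sleeve heights check out to within 2–3 mm. The tray measures 87 x 222 mm, and its centre is near (0.625,0.053) with a yaw of about -12°. Plan: the tall sleeve goes to the +y cell and the short one to the -y cell. First I'll hover over the tall sleeve.

```bash
python3 -m pendant '[{"fingers":85,"delta_pos":[34.4,-30.1,0],"angular":[0,0,0]},{"fingers":85,"delta_pos":[34.4,-30.1,0],"angular":[0,0,0]},{"fingers":85,"delta_pos":[34.4,-30.1,0],"angular":[0,0,0]},{"fingers":85,"delta_pos":[34.4,-30.1,0],"angular":[0,0,0]},{"fingers":85,"delta_pos":[34.4,-30.1,0],"angular":[0,0,0]},{"fingers":85,"delta_pos":[34.4,-30.1,0],"angular":[0,0,0]},{"fingers":85,"delta_pos":[34.4,-30.1,0],"angular":[0,0,0]},{"fingers":85,"delta_pos":[34.4,-30.1,0],"angular":[0,0,0]},{"fingers":85,"delta_pos":[34.4,-30.1,0],"angular":[0,0,0]},{"fingers":85,"delta_pos":[34.4,-30.1,0],"angular":[0,0,0]}]' && python3 -m pendant '[{"fingers":85,"delta_pos":[0,0,0],"angular":[0,0,-0.137]},{"fingers":85,"delta_pos":[0,0,0],"angular":[0,0,-0.137]},{"fingers":85,"delta_pos":[0,0,0],"angular":[0,0,-0.137]},{"fingers":85,"delta_pos":[0,0,0],"angular":[0,0,-0.137]},{"fingers":85,"delta_pos":[0,0,0],"angular":[0,0,-0.137]},{"fingers":85,"delta_pos":[0,0,0],"angular":[0,0,-0.137]},{"fingers":85,"delta_pos":[0,0,0],"angular":[0,0,-0.137]},{"fingers":85,"delta_pos":[0,0,0],"angular":[0,0,0]},{"fingers":85,"delta_pos":[0,0,0],"angular":[0,0,0]},{"fingers":85,"delta_pos":[0,0,0],"angular":[0,0,0]}]'
python3 - <<'E'
from h import *
np.set_printoptions(precision=4,suppress=True)
p=env.camera_params("wrist");im=env.read_camera("wrist")
s=env.get_state();print(s["tcp_pos"],s["joint_pos"]);
w,x,y,z=s["orientation"];print(R.from_quat([x,y,z,w]).as_matrix())
print("cam",ray(p,(256,192)),proj(p,[[.424,-.1148,.085],[.424,-.1148,0]]))
b=cv2.resize(im,(800,600));cv2.imwrite("pics/w1.png",b);cv2.imwrite("pics/w1n.png",im)
S=env.camera_params("scene");D=env.camera_params("side")
print("red",atz(D,(298,132),.062),"brown",atz(D,(333,129),.062))
E
```

```text
clock: 1.1
tcp_pos: [0.4246, -0.1137, 0.2312]
orientation: [0.0, 0.979, 0.202, -0.0]
wrist_force: [0.9, -0.9, 0.4]
finger_gap: 0.0851
clock: 2.1
tcp_pos: [0.4242, -0.1155, 0.2312]
orientation: [-0.0, 0.776, 0.63, -0.0]
wrist_force: [-0.1, 0.5, 0.6]
finger_gap: 0.085
[ 0.4243 -0.1156  0.2312] [-0.4488  0.0517 -0.2758  1.2434 -0.0001  1.3288]
[[ 0.2053  0.9787 -0.0001]
 [ 0.9787 -0.2053 -0.    ]
 [-0.0001 -0.0001 -1.    ]]
cam (array([ 0.4382, -0.0485,  0.3747]), array([-0.0477, -0.2667, -0.9626])) [[253.0427 177.3197]
 [253.0706 160.4396]]
red [ 0.5672 -0.3518  0.062 ] brown [ 0.4714 -0.4074  0.062 ]
```

View pics/w1.png

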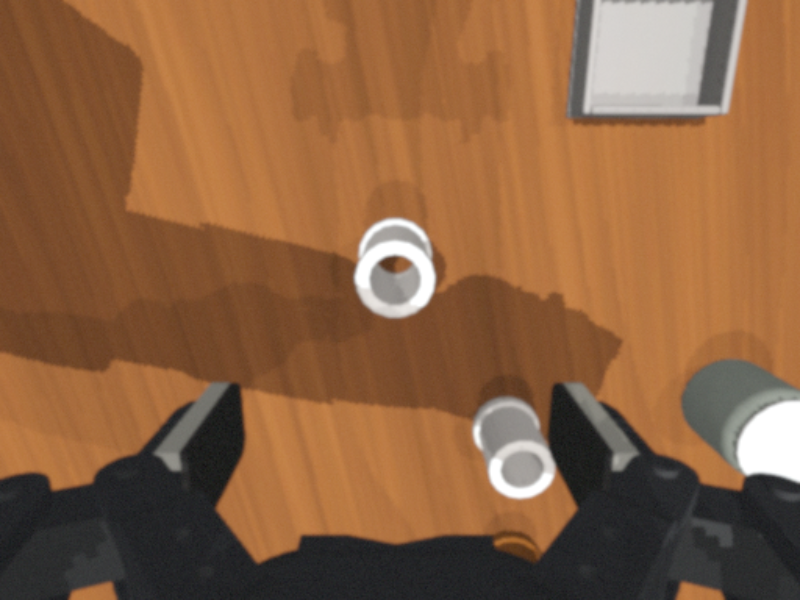

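Run:
```python
from h import *
np.set_printoptions(precision=4,suppress=True)
p=env.camera_params("wrist")
print(atz(p,(252.8,178.6),.085),atz(p,(333.4,300.8),.062))
im=cv2.imread("pics/w1n.png");g=cv2.inRange(im,(200,200,200),(255,255,255))
for c in cv2.findContours(g,cv2.RETR_EXTERNAL,2)[0]:
    if 300<cv2.contourArea(cv2.convexHull(c))<4000: e=cv2.minEnclosingCircle(c);print(cv2.boundingRect(c),e,atz(p,e[0],.085),atz(p,e[0],.062))
```

```text
[ 0.4236 -0.1159  0.085 ] [ 0.4798 -0.2726  0.062 ]
(313, 283, 41, 36) ((333.0555419921875, 300.72222900390625), 20.39815902709961) [ 0.4764 -0.256   0.085 ] [ 0.4795 -0.2725  0.062 ]
(472, 257, 40, 51) ((496.71429443359375, 282.0), 28.793872833251953) [ 0.6377 -0.2684  0.085 ] [ 0.6535 -0.2859  0.062 ]
(227, 140, 51, 62) ((253.5, 170.5), 30.830278396606445) [ 0.4257 -0.1088  0.085 ] [ 0.4248 -0.1136  0.062 ]
(375, 0, 71, 71) ((410.0, 37.0), 48.10415267944336) [ 0.5717 -0.0276  0.085 ] [ 0.5823 -0.0259  0.062 ]
```

```bash
python3 -m pendant '[{"fingers":85,"delta_pos":[0,-0.7,40],"angular":[0,0,0]},{"fingers":85,"delta_pos":[0,0,40],"angular":[0,0,0]},{"fingers":85,"delta_pos":[0,0,40],"angular":[0,0,0]},{"fingers":85,"delta_pos":[0,0,40],"angular":[0,0,0]},{"fingers":85,"delta_pos":[0,0,23],"angular":[0,0,0]},{"fingers":85,"delta_pos":[0,0,0],"angular":[0,0,0]},{"fingers":40,"delta_pos":[0,0,0],"angular":[0,0,0]},{"fingers":40,"delta_pos":[0,0,0],"angular":[0,0,0]},{"fingers":40,"delta_pos":[0,0,0],"angular":[0,0,0]},{"fingers":40,"delta_pos":[0,0,0],"angular":[0,0,0]},{"fingers":40,"delta_pos":[0,0,0],"angular":[0,0,0]},{"fingers":40,"delta_pos":[0,0,0],"angular":[0,0,0]}]' 40; python3 -m pendant '[{"fingers":40,"delta_pos":[0,0,0],"angular":[0,0,0]},{"fingers":40,"delta_pos":[0,0,0],"angular":[0,0,0]}]'
```

```text
clock: 3.35
tcp_pos: [0.4249, -0.1161, 0.0501]
orientation: [0.002, 0.776, 0.631, 0.001]
wrist_force: [-2.3, 0.2, 5.4]
finger_gap: 0.0456
clock: 3.55
tcp_pos: [0.4249, -0.1161, 0.0501]
orientation: [0.002, 0.776, 0.631, 0.001]
wrist_force: [-1.3, 0.4, 6.1]
finger_gap: 0.0457
```

```bash
python3 -m pendant '[{"fingers":40,"delta_pos":[0,0,-15],"angular":[0,0,0]},{"fingers":40,"delta_pos":[0,0,-35],"angular":[0,0,0]},{"fingers":40,"delta_pos":[0,0,-35],"angular":[0,0,0]},{"fingers":40,"delta_pos":[0,0,-35],"angular":[0,0,0]},{"fingers":40,"delta_pos":[35,20.1,0],"angular":[0,0,0]},{"fingers":40,"delta_pos":[35,20.1,0],"angular":[0,0,0]},{"fingers":40,"delta_pos":[35,20.1,0],"angular":[0,0,0]},{"fingers":40,"delta_pos":[35,20.1,0],"angular":[0,0,0]},{"fingers":40,"delta_pos":[35,20.1,0],"angular":[0,0,0]},{"fingers":40,"delta_pos":[0,0,0],"angular":[0,0,0]},{"fingers":40,"delta_pos":[0,0,0],"angular":[0,0,0]},{"fingers":40,"delta_pos":[0,0,0],"angular":[0,0,0]}]'
python3 - <<'E'
from h import *
np.set_printoptions(precision=4,suppress=True)
p=env.camera_params("wrist");im=env.read_camera("wrist")
s=env.get_state();print(s["tcp_pos"],s["joint_pos"]);
b=cv2.resize(im,(800,600));cv2.imwrite("pics/w2.png",b);cv2.imwrite("pics/w2n.png",im)
import json;json.dump({k:np.array(v).tolist() for k,v in p.items()},open("w2.json","w"))
E
```

```text
clock: 4.75
tcp_pos: [0.5569, 0.035, 0.1684]
orientation: [-0.0, 0.776, 0.631, -0.0]
wrist_force: [-0.4, -0.0, -1.9]
finger_gap: 0.0456
[0.5569 0.0347 0.1685] [-0.0814  0.3065 -0.1188  1.1458 -0.0003  1.6954]
```

View pics/w2.png

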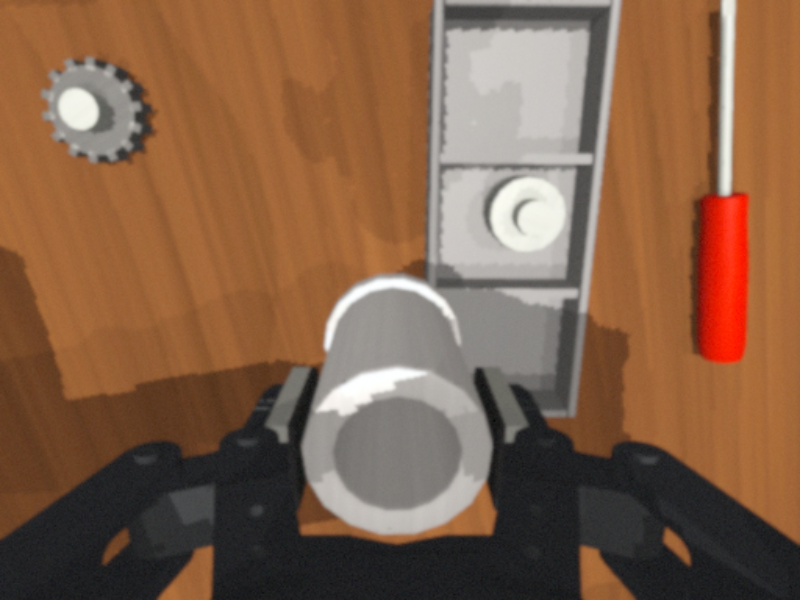

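Run:
```python
from h import *
import json
np.set_printoptions(precision=4,suppress=True)
p=json.load(open("w2.json"))
P=[(592,159,40,36.5),(578,293,40,-36.5),(441,159,-40,36.5),(577,413,45,-112),(620,2,45,112),(434,2,-45,112)]
W=[];T=[]
for u,v,x,y in P:
    q=atz(p,(u/1.5625,v/1.5625),.035)[:2];W.append(q);T.append((x/1e3,y/1e3));print((x,y),q)
W=np.array(W);T=np.array(T)
a=T-T.mean(0);b=W-W.mean(0)
th=np.arctan2((a[:,0]*b[:,1]-a[:,1]*b[:,0]).sum(),(a*b).sum());Rm=np.array([[np.cos(th),-np.sin(th)],[np.sin(th),np.cos(th)]])
t=W.mean(0)-Rm@T.mean(0);print(np.degrees(th),t,1e3*(W-(T@Rm.T+t)))
for y in(-.073,.073):
    c=Rm@[0,y]+t;print(c,tool(*(c-env.get_state()["tcp_pos"][:2]),0))
```

```text
(40, 36.5) [0.6698 0.0791]
(40, -36.5) [0.6547 0.0089]
(-40, 36.5) [0.5933 0.0951]
(45, -112) [ 0.6459 -0.0648]
(45, 112) [0.6905 0.1489]
(-45, 112) [0.6032 0.1672]
-11.73657314371402 [0.624  0.0511] [[-0.7833  0.4209]
 [-1.0113  1.6757]
 [ 1.0133  0.2   ]
 [ 0.6598  2.9835]
 [-0.3517 -2.6395]
 [ 0.4732 -2.6406]]
[ 0.6092 -0.0204] [-43.3  62.4  -0. ]
[0.6389 0.1225] [102.7  62.3  -0.1]
```

```bash
python3 -m pendant '[{"fingers":40,"delta_pos":[34.3,20.7,0],"angular":[0,0,0]},{"fingers":40,"delta_pos":[34.2,20.8,0],"angular":[0,0,0]},{"fingers":40,"delta_pos":[34.2,20.8,0],"angular":[0,0,0]},{"fingers":40,"delta_pos":[0,0,0],"angular":[0,0,0]},{"fingers":40,"delta_pos":[0,0,30],"angular":[0,0,0]},{"fingers":40,"delta_pos":[0,0,30],"angular":[0,0,0]},{"fingers":40,"delta_pos":[0,0,30],"angular":[0,0,0]},{"fingers":40,"delta_pos":[0,0,12],"angular":[0,0,0]},{"fingers":40,"delta_pos":[0,0,5],"angular":[0,0,0]},{"fingers":40,"delta_pos":[0,0,3],"angular":[0,0,0]},{"fingers":40,"delta_pos":[0,0,0],"angular":[0,0,0]},{"fingers":40,"delta_pos":[0,0,0],"angular":[0,0,0]}]'
```

```text
clock: 6.0
tcp_pos: [0.6406, 0.1232, 0.0598]
orientation: [0.001, 0.776, 0.631, 0.001]
wrist_force: [0.0, -0.0, -1.7]
finger_gap: 0.0457
```

```bash
python3 -m pendant '[{"fingers":40,"delta_pos":[0,-1,2],"angular":[0,0,0]},{"fingers":40,"delta_pos":[0,0,2],"angular":[0,0,0]},{"fingers":40,"delta_pos":[0,0,0.5],"angular":[0,0,0]},{"fingers":40,"delta_pos":[0,0,0],"angular":[0,0,0]},{"fingers":40,"delta_pos":[0,0,0],"angular":[0,0,0]}]'
```

```text
clock: 6.5
tcp_pos: [0.6391, 0.1238, 0.0552]
orientation: [0.0, 0.776, 0.631, 0.001]
wrist_force: [-1.7, 0.2, 5.2]
finger_gap: 0.0451
```

```bash
python3 -m pendant '[{"fingers":66,"delta_pos":[0,0,0],"angular":[0,0,0]},{"fingers":66,"delta_pos":[0,0,0],"angular":[0,0,0]},{"fingers":66,"delta_pos":[0,0,0],"angular":[0,0,0]},{"fingers":66,"delta_pos":[0,0,0],"angular":[0,0,0]},{"fingers":66,"delta_pos":[0,0,-10],"angular":[0,0,0]},{"fingers":66,"delta_pos":[0,0,-30],"angular":[0,0,0]},{"fingers":66,"delta_pos":[0,0,-40],"angular":[0,0,0]},{"fingers":66,"delta_pos":[0,0,-40],"angular":[0,0,0]},{"fingers":66,"delta_pos":[0,0,0],"angular":[0,0,0]}]' && python3 -m pendant '[{"fingers":70,"delta_pos":[-42,-7.5,0],"angular":[0,0,0]},{"fingers":70,"delta_pos":[-42,-7.5,0],"angular":[0,0,0]},{"fingers":70,"delta_pos":[-42,-7.5,0],"angular":[0,0,0]},{"fingers":70,"delta_pos":[-42,-7.5,0],"angular":[0,0,0]},{"fingers":70,"delta_pos":[-42,-7.5,0],"angular":[0,0,0]},{"fingers":70,"delta_pos":[-42,-7.5,0],"angular":[0,0,0]},{"fingers":70,"delta_pos":[-42,-7.5,0],"angular":[0,0,0]},{"fingers":70,"delta_pos":[-42,-7.5,0],"angular":[0,0,0]},{"fingers":70,"delta_pos":[-42,-7.5,0],"angular":[0,0,0]},{"fingers":70,"delta_pos":[-42,-7.5,0],"angular":[0,0,0]},{"fingers":70,"delta_pos":[0,0,0],"angular":[0,0,0]},{"fingers":70,"delta_pos":[0,0,0],"angular":[0,0,0]}]'
python3 - <<'E'
from h import *
np.set_printoptions(precision=4,suppress=True)
p=env.camera_params("wrist");im=env.read_camera("wrist");d=env.read_camera("side")
s=env.get_state();print(s["tcp_pos"],s["joint_pos"]);
print(proj(p,[[.4797,-.2725,.062]]))
cv2.imwrite("pics/w3.png",np.hstack([cv2.resize(im,(400,300)),cv2.resize(d,(400,300))]));cv2.imwrite("pics/w3n.png",im)
import json;json.dump({k:np.array(v).tolist() for k,v in p.items()},open("w3.json","w"))
E
```

```text
clock: 7.4
tcp_pos: [0.6423, 0.1238, 0.1816]
orientation: [0.003, 0.776, 0.631, 0.005]
wrist_force: [0.6, 0.3, 1.0]
finger_gap: 0.0659
clock: 8.6
tcp_pos: [0.4791, -0.2733, 0.1738]
orientation: [-0.0, 0.777, 0.63, 0.0]
wrist_force: [0.4, 0.2, 0.6]
finger_gap: 0.0697
[ 0.4797 -0.2717  0.1738] [-0.661   0.2911 -0.1268  1.1533  0.0003  1.1142]
[[254.0015 186.9328]]
```

View pics/w3.png

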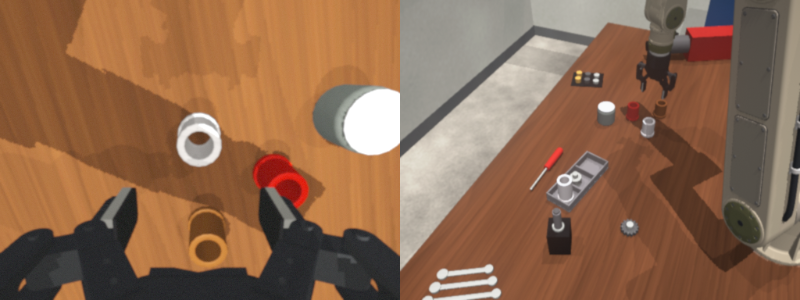

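```bash
python3 -m pendant '[{"fingers":70,"delta_pos":[-0.5,0.8,35],"angular":[0,0,0]},{"fingers":70,"delta_pos":[0,0,35],"angular":[0,0,0]},{"fingers":70,"delta_pos":[0,0,35],"angular":[0,0,0]},{"fingers":70,"delta_pos":[0,0,35],"angular":[0,0,0]},{"fingers":70,"delta_pos":[0,0,0],"angular":[0,0,0]},{"fingers":40,"delta_pos":[0,0,0],"angular":[0,0,0]},{"fingers":40,"delta_pos":[0,0,0],"angular":[0,0,0]},{"fingers":40,"delta_pos":[0,0,0],"angular":[0,0,0]},{"fingers":40,"delta_pos":[0,0,0],"angular":[0,0,0]},{"fingers":40,"delta_pos":[0,0,0],"angular":[0,0,0]},{"fingers":40,"delta_pos":[0,0,0],"angular":[0,0,0]},{"fingers":40,"delta_pos":[0,0,0],"angular":[0,0,0]}]' 40; python3 -c "
from h import *
print(tool(*(np.array([.6092,-.0204])-env.get_state()['tcp_pos'][:2]),0))"
```

```text
clock: 9.9
tcp_pos: [0.4817, -0.2737, 0.0357]
orientation: [0.002, 0.776, 0.631, 0.001]
wrist_force: [-0.3, 2.0, 7.3]
finger_gap: 0.0453
[274.   73.3   0. ]
```

```bash
python3 -m pendant '[{"fingers":40,"delta_pos":[0,0,-10],"angular":[0,0,0]},{"fingers":40,"delta_pos":[0,0,-30],"angular":[0,0,0]},{"fingers":40,"delta_pos":[0,0,-30],"angular":[0,0,0]},{"fingers":40,"delta_pos":[0,0,-30],"angular":[0,0,0]},{"fingers":40,"delta_pos":[39.2,10.5,0],"angular":[0,0,0]},{"fingers":40,"delta_pos":[39.2,10.5,0],"angular":[0,0,0]},{"fingers":40,"delta_pos":[39.2,10.5,0],"angular":[0,0,0]},{"fingers":40,"delta_pos":[39.2,10.5,0],"angular":[0,0,0]},{"fingers":40,"delta_pos":[39.1,10.4,0],"angular":[0,0,0]},{"fingers":40,"delta_pos":[39.1,10.4,0],"angular":[0,0,0]},{"fingers":40,"delta_pos":[39,10.4,0],"angular":[0,0,0]},{"fingers":40,"delta_pos":[0,0,0],"angular":[0,0,0]}]' && python3 -m pendant '[{"fingers":40,"delta_pos":[0,0,30],"angular":[0,0,0]},{"fingers":40,"delta_pos":[0,0,30],"angular":[0,0,0]},{"fingers":40,"delta_pos":[0,0,20],"angular":[0,0,0]},{"fingers":40,"delta_pos":[0,0,6],"angular":[0,0,0]},{"fingers":40,"delta_pos":[0,0,3],"angular":[0,0,0]},{"fingers":40,"delta_pos":[0,0,2],"angular":[0,0,0]},{"fingers":40,"delta_pos":[0,0,2],"angular":[0,0,0]},{"fingers":40,"delta_pos":[0,0,1],"angular":[0,0,0]},{"fingers":40,"delta_pos":[0,0,0],"angular":[0,0,0]},{"fingers":40,"delta_pos":[0,0,0],"angular":[0,0,0]}]'
```

```text
clock: 11.1
tcp_pos: [0.6094, -0.0155, 0.1342]
orientation: [0.0, 0.774, 0.633, 0.001]
wrist_force: [-0.4, -0.1, -1.9]
finger_gap: 0.0454
clock: 12.1
tcp_pos: [0.6085, -0.0199, 0.0408]
orientation: [0.001, 0.776, 0.631, 0.001]
wrist_force: [-1.1, -0.4, 2.9]
finger_gap: 0.0451
```

```bash
python3 -m pendant '[{"fingers":66,"delta_pos":[0,0,0],"angular":[0,0,0]},{"fingers":66,"delta_pos":[0,0,0],"angular":[0,0,0]},{"fingers":66,"delta_pos":[0,0,0],"angular":[0,0,0]},{"fingers":66,"delta_pos":[0,0,0],"angular":[0,0,0]},{"fingers":66,"delta_pos":[0,0,-10],"angular":[0,0,0]},{"fingers":66,"delta_pos":[0,0,-35],"angular":[0,0,0]},{"fingers":66,"delta_pos":[0,0,-35],"angular":[0,0,0]},{"fingers":66,"delta_pos":[0,0,-35],"angular":[0,0,0]},{"fingers":66,"delta_pos":[0,0,-35],"angular":[0,0,0]},{"fingers":66,"delta_pos":[0,0,-35],"angular":[0,0,0]},{"fingers":66,"delta_pos":[0,0,0],"angular":[0,0,0]}]' && python3 -m pendant '[{"fingers":66,"delta_pos":[36.3,-11.3,0],"angular":[0,0,0]},{"fingers":66,"delta_pos":[36.3,-11.3,0],"angular":[0,0,0]},{"fingers":66,"delta_pos":[36.3,-11.3,0],"angular":[0,0,0]},{"fingers":66,"delta_pos":[36.3,-11.3,0],"angular":[0,0,0]},{"fingers":66,"delta_pos":[36.3,-11.3,0],"angular":[0,0,0]},{"fingers":66,"delta_pos":[36.3,-11.3,0],"angular":[0,0,0]},{"fingers":66,"delta_pos":[36.3,-11.3,0],"angular":[0,0,0]},{"fingers":66,"delta_pos":[36.3,-11.3,0],"angular":[0,0,0]},{"fingers":66,"delta_pos":[0,0,0],"angular":[0,0,0]},{"fingers":66,"delta_pos":[0,0,0],"angular":[0,0,0]},{"fingers":66,"delta_pos":[0,0,0],"angular":[0,0,0]}]'
python3 - <<'E'
from h import *
np.set_printoptions(precision=4,suppress=True)
p=env.camera_params("wrist");im=env.read_camera("wrist")
s=env.get_state();print(s["tcp_pos"],s["joint_pos"]);
print(proj(p,[[.58,.2825,.169],[.58,.2825,.1]]))
cv2.imwrite("pics/w4.png",cv2.resize(im,(800,600)));cv2.imwrite("pics/w4n.png",im)
import json;json.dump({k:np.array(v).tolist() for k,v in p.items()},open("w4.json","w"))
E
```

```text
clock: 13.2
tcp_pos: [0.6105, -0.0201, 0.2316]
orientation: [0.004, 0.776, 0.631, 0.003]
wrist_force: [1.3, -0.2, 0.5]
finger_gap: 0.0663
clock: 14.3
tcp_pos: [0.5783, 0.2823, 0.2246]
orientation: [0.0, 0.776, 0.631, -0.0]
wrist_force: [-0.2, 0.6, -0.3]
finger_gap: 0.0658
[0.5785 0.2819 0.2247] [ 0.329   0.4529  0.2355  1.3538 -0.0003  2.1061]
[[256.0986 209.8844]
 [255.4001 183.2203]]
```

View pics/w4.png

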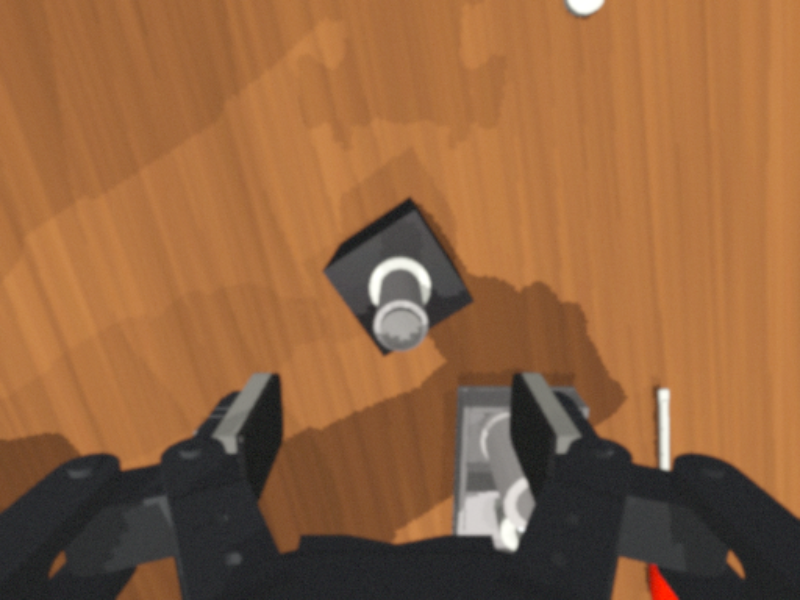

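```bash
python3 -m pendant '[{"fingers":66,"delta_pos":[1.4,1.6,26],"angular":[0,0,0]},{"fingers":66,"delta_pos":[0,0,30],"angular":[0,0,0]},{"fingers":66,"delta_pos":[0,0,30],"angular":[0,0,0]},{"fingers":66,"delta_pos":[0,0,20],"angular":[0,0,0]},{"fingers":66,"delta_pos":[0,0,0],"angular":[0,0,0]},{"fingers":66,"delta_pos":[0,0,0],"angular":[0,0,0]},{"fingers":18,"delta_pos":[0,0,0],"angular":[0,0,0]},{"fingers":18,"delta_pos":[0,0,0],"angular":[0,0,0]},{"fingers":18,"delta_pos":[0,0,0],"angular":[0,0,0]},{"fingers":18,"delta_pos":[0,0,0],"angular":[0,0,0]},{"fingers":18,"delta_pos":[0,0,0],"angular":[0,0,0]},{"fingers":18,"delta_pos":[0,0,0],"angular":[0,0,0]}]' 50; python3 -m pendant '[{"fingers":18,"delta_pos":[0,0,0],"angular":[0,0,0]},{"fingers":18,"delta_pos":[0,0,0],"angular":[0,0,0]},{"fingers":18,"delta_pos":[0,0,0],"angular":[0,0,0]},{"fingers":18,"delta_pos":[0,0,0],"angular":[0,0,0]}]'
```

```text
clock: 15.55
tcp_pos: [0.5808, 0.2843, 0.1202]
orientation: [0.0, 0.776, 0.631, 0.001]
wrist_force: [-1.8, -0.8, 5.7]
finger_gap: 0.0206
clock: 15.95
tcp_pos: [0.5808, 0.2843, 0.1202]
orientation: [0.0, 0.776, 0.631, 0.001]
wrist_force: [-1.5, -1.7, 5.8]
finger_gap: 0.0208
```

```bash
python3 -m pendant '[{"fingers":18,"delta_pos":[0,0,-10],"angular":[0,0,0]},{"fingers":18,"delta_pos":[0,0,-20],"angular":[0,0,0]},{"fingers":18,"delta_pos":[0,0,-25],"angular":[0,0,0]},{"fingers":18,"delta_pos":[0,0,-25],"angular":[0,0,0]},{"fingers":18,"delta_pos":[0,0,-25],"angular":[0,0,0]},{"fingers":18,"delta_pos":[0,0,-25],"angular":[0,0,0]},{"fingers":18,"delta_pos":[0,0,0],"angular":[0,0,0]},{"fingers":18,"delta_pos":[0,0,0],"angular":[0,0,0]}]' && python3 -m pendant '[{"fingers":18,"delta_pos":[-10,7,0],"angular":[0,0,0]},{"fingers":18,"delta_pos":[-24,14,0],"angular":[0,0,0]},{"fingers":18,"delta_pos":[-30,14,0],"angular":[0,0,0]},{"fingers":18,"delta_pos":[-30,14,0],"angular":[0,0,0]},{"fingers":18,"delta_pos":[-30,14,0],"angular":[0,0,0]},{"fingers":18,"delta_pos":[-30,14,0],"angular":[0,0,0]},{"fingers":18,"delta_pos":[-30,9,0],"angular":[0,0,0]},{"fingers":18,"delta_pos":[-22,4,0],"angular":[0,0,0]},{"fingers":18,"delta_pos":[0,0,0],"angular":[0,0,0]},{"fingers":18,"delta_pos":[0,0,0],"angular":[0,0,0]},{"fingers":18,"delta_pos":[0,0,0],"angular":[0,0,0]}]'
python3 - <<'E'
from h import *
import json
np.set_printoptions(precision=4,suppress=True)
s=env.get_state();print(s["tcp_pos"],s["wrist_force"],s["finger_gap"])
for n in ("wrist","scene","side"):
    p=env.camera_params(n);im=env.read_camera(n);cv2.imwrite(f"pics/5{n}.png",im)
    json.dump({k:np.array(v).tolist() for k,v in p.items()},open(f"5{n}.json","w"))
    print(n,proj(p,[[.639,.1235,.09],s["tcp_pos"],s["tcp_pos"]-[0,0,.116]]))
t=lambda im,x,y,w,h,k:cv2.resize(im[y:y+h,x:x+w],None,fx=k,fy=k,interpolation=cv2.INTER_CUBIC)
W,S,D=[cv2.imread(f"pics/5{n}.png") for n in("wrist","scene","side")]
o=np.zeros((600,800,3),np.uint8)
o[:300,:400]=cv2.resize(W,(400,300));o[:300,400:]=t(W,190,110,133,100,3)[:300,:399].repeat(1,0) if 0 else cv2.resize(W[100:250,160:360],(400,300))
o[300:,:400]=t(S,250,125,100,75,4);o[300:,400:]=t(D,180,180,100,75,4)
cv2.imwrite("pics/w5.png",o)
E
```

```text
clock: 16.75
tcp_pos: [0.5804, 0.2842, 0.2489]
orientation: [0.0, 0.776, 0.631, 0.0]
wrist_force: [-0.2, -0.6, -2.2]
finger_gap: 0.0209
clock: 17.85
tcp_pos: [0.626, 0.0644, 0.2479]
orientation: [-0.001, 0.776, 0.631, -0.001]
wrist_force: [0.6, -0.7, -0.8]
finger_gap: 0.0209
[0.626  0.0644 0.2479] [ 0.6067 -0.6602 -0.7513] 0.020913272387919707
wrist [[254.3915 108.4315]
 [253.7279 248.9096]
 [253.674  186.5854]]
scene [[311.4517 180.5406]
 [298.1316 152.586 ]
 [293.3516 177.813 ]]
side [[209.3108 229.683 ]
 [222.0525 165.7525]
 [223.9438 202.1614]]
```

View pics/w5.png

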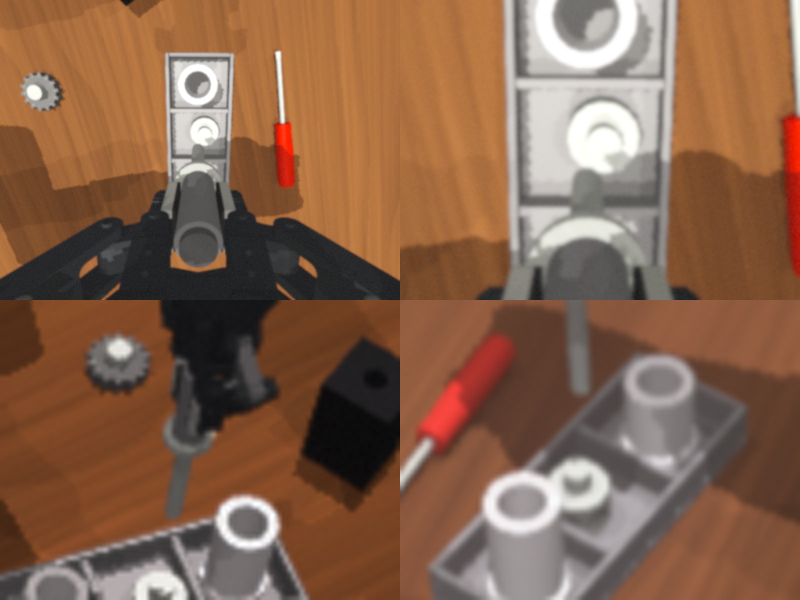

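```bash
python3 -m pendant '[{"fingers":18,"delta_pos":[10,0,0],"angular":[0,0,0]},{"fingers":18,"delta_pos":[15,0.3,4],"angular":[0,0,0]},{"fingers":18,"delta_pos":[15,0.3,4],"angular":[0,0,0]},{"fingers":18,"delta_pos":[12,0,4],"angular":[0,0,0]},{"fingers":18,"delta_pos":[8.5,0,4],"angular":[0,0,0]},{"fingers":18,"delta_pos":[0,0,4],"angular":[0,0,0]},{"fingers":18,"delta_pos":[0,0,0],"angular":[0,0,0]},{"fingers":18,"delta_pos":[0,0,0],"angular":[0,0,0]},{"fingers":18,"delta_pos":[0,0,0],"angular":[0,0,0]},{"fingers":18,"delta_pos":[0,0,0],"angular":[0,0,0]}]'
python3 - <<'E'
from h import *
np.set_printoptions(precision=4,suppress=True)
s=env.get_state();print(s["tcp_pos"],s["wrist_force"],s["orientation"])
t=lambda im,x,y,w,h,k:cv2.resize(im[y:y+h,x:x+w],None,fx=k,fy=k,interpolation=cv2.INTER_CUBIC)
S,D,W=[env.read_camera(n) for n in("scene","side","wrist")]
for n in("scene","side","wrist"):print(n,proj(env.camera_params(n),[[.639,.1235,.09],s["tcp_pos"]-[0,0,.1162],s["tcp_pos"]-[0,0,.03]]))
o=np.zeros((600,800,3),np.uint8)
o[:400,:400]=t(S,290,140,50,50,8);o[:400,400:]=t(D,185,190,50,50,8);o[400:,:266]=cv2.resize(W,(266,200));o[400:,300:700]=t(W,205,130,100,50,4)
cv2.imwrite("pics/w6.png",o)
E
```

```text
clock: 19.0
tcp_pos: [0.6395, 0.1226, 0.2292]
orientation: [0.0, 0.776, 0.631, 0.0]
wrist_force: [-0.4, 0.0, -0.4]
finger_gap: 0.021
[0.6395 0.1226 0.2292] [-0.4332  0.029  -0.385 ] [0.0002 0.776  0.6307 0.0002]
scene [[311.4517 180.5406]
 [312.4606 176.4705]
 [317.3086 158.6307]]
side [[209.3108 229.683 ]
 [208.715  222.956 ]
 [206.3875 197.1234]]
wrist [[252.7112 179.2677]
 [253.5134 186.8172]
 [253.775  226.0277]]
```

View pics/w6.png

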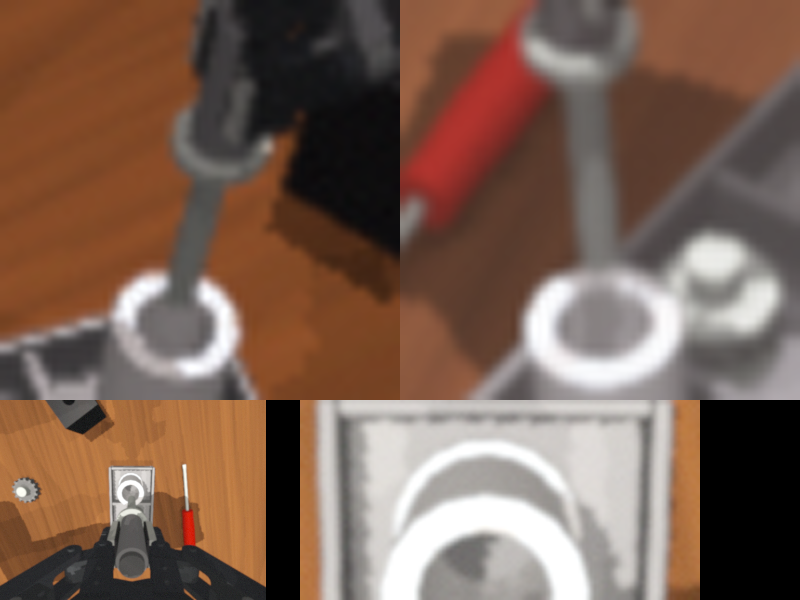

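Both sleeves are standing in their cells and the rod tip lines up over the bore to within 1–2 mm (scene rim (312.1,180.9), side rim (210.4,230.6)). I'll lower it slowly, then check the centring at the rim plane.

```bash
python3 -m pendant '[{"fingers":18,"delta_pos":[0.8,-0.8,5],"angular":[0,0,0]},{"fingers":18,"delta_pos":[0,0,8],"angular":[0,0,0]},{"fingers":18,"delta_pos":[0,0,8],"angular":[0,0,0]},{"fingers":18,"delta_pos":[0,0,9],"angular":[0,0,0]},{"fingers":18,"delta_pos":[0,0,9],"angular":[0,0,0]},{"fingers":18,"delta_pos":[0,0,9],"angular":[0,0,0]},{"fingers":18,"delta_pos":[0,0,9],"angular":[0,0,0]},{"fingers":18,"delta_pos":[0,0,7],"angular":[0,0,0]},{"fingers":18,"delta_pos":[0,0,0],"angular":[0,0,0]},{"fingers":18,"delta_pos":[0,0,0],"angular":[0,0,0]},{"fingers":18,"delta_pos":[0,0,0],"angular":[0,0,0]},{"fingers":18,"delta_pos":[0,0,0],"angular":[0,0,0]}]'
python3 - <<'E'
from h import *
np.set_printoptions(precision=4,suppress=True)
s=env.get_state();print(s["tcp_pos"],s["wrist_force"],s["orientation"])
t=lambda im,x,y,w,h,k:cv2.resize(im[y:y+h,x:x+w],None,fx=k,fy=k,interpolation=cv2.INTER_CUBIC)
S,D,W=[np.mean([env.read_camera(n) for _ in range(4)],0).astype(np.uint8) for n in("scene","side","wrist")]
for n,i in zip(("scene","side","wrist"),(S,D,W)):
    cv2.imwrite(f"pics/7{n}.png",i);a=np.array(s["tcp_pos"]);print(n,proj(env.camera_params(n),[[a[0],a[1],.09]]))
o=np.zeros((600,800,3),np.uint8)
o[:400,:400]=t(S,296,165,33,33,12)[:400,:400] if 0 else t(S,292,155,40,40,10);o[:400,400:]=t(D,190,205,40,40,10);o[400:,:800]=t(W,203,140,100,25,8)
cv2.imwrite("pics/w7.png",o)
E
```

```text
clock: 20.35
tcp_pos: [0.6391, 0.1241, 0.1654]
orientation: [0.0, 0.776, 0.631, 0.0]
wrist_force: [0.2, -0.6, -0.9]
finger_gap: 0.021
[0.6391 0.1241 0.1654] [ 0.2095 -0.6177 -0.9186] [0.0004 0.7757 0.631  0.0004]
scene [[311.6541 180.4819]]
side [[209.1501 229.8567]]
wrist [[254.0988 201.5972]]
```

View pics/w7.png

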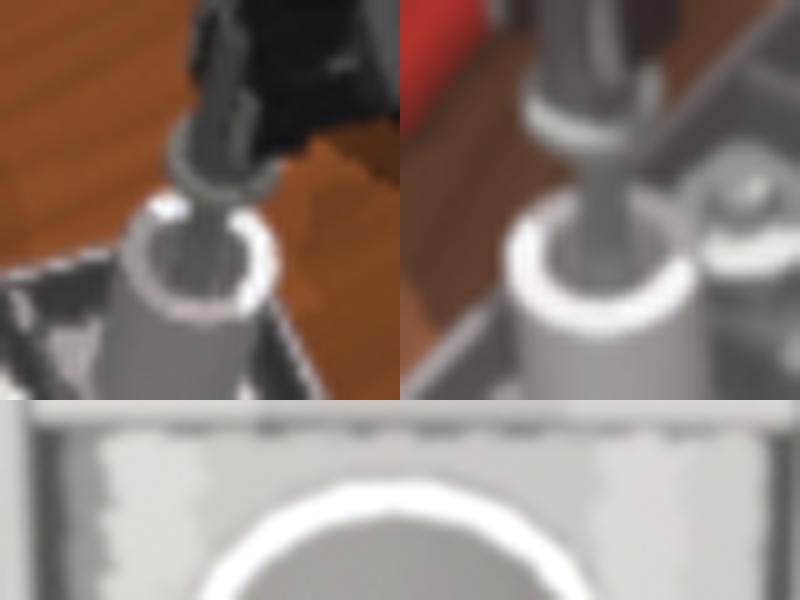

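Run:
```python
from h import *
np.set_printoptions(precision=2,suppress=True)
a=np.array(env.get_state()["tcp_pos"]);T=np.linspace(0,2*np.pi,90)
def t(n,x,y,w,h,k):
    im=cv2.imread(f"pics/7{n}.png")[y:y+h,x:x+w].astype(float);lo,hi=np.percentile(im,(2,97))
    o=cv2.resize(np.clip((im-lo)/(hi-lo)*255,0,255).astype(np.uint8),None,fx=k,fy=k,interpolation=cv2.INTER_CUBIC)
    p=env.camera_params(n)
    def mark(X,c):
        q=(proj(p,X)-[x,y]+.5)*k
        cv2.polylines(o,[q.astype(int)],False,c,1)
    circ=lambda r,z:np.c_[a[0]+r*np.cos(T),a[1]+r*np.sin(T),0*T+z]
    if n!="wrist":
        mark(circ(.023,.09),(0,255,0));mark(circ(.015,.09),(0,255,255))
        for s in(-1,1): 
            r=np.array(p["view"])[0,:3]*.006*s; mark(np.array([[a[0],a[1],.135],[a[0],a[1],.09]])+[r[0],r[1],0],(0,0,255))
    else: mark(circ(.023,.09),(0,255,0));mark(circ(.016,a[2]-.0162-.0),(0,255,255));mark(circ(.011,a[2]+.0548),(0,0,255))
    return o
o=np.zeros((600,800,3),np.uint8)
o[:300,:400]=t("scene",298,164,27,20,15)[:300,:400] if 0 else cv2.resize(t("scene",298,168,28,21,15),(400,300))
o[:300,400:]=cv2.resize(t("side",196,217,28,21,15),(400,300))
o[300:,200:600]=t("wrist",190,150,133,200,3)[:,:400][100:400].repeat(1,0)[:300] if 0 else 0
w=cv2.resize(t("wrist",186,148,136,204,4),(400,600));
cv2.imwrite("pics/w8.png",np.hstack([np.vstack([o[:300,:400],o[:300,400:]]),w]))
```

```text
(no output)
```

View pics/w8.png

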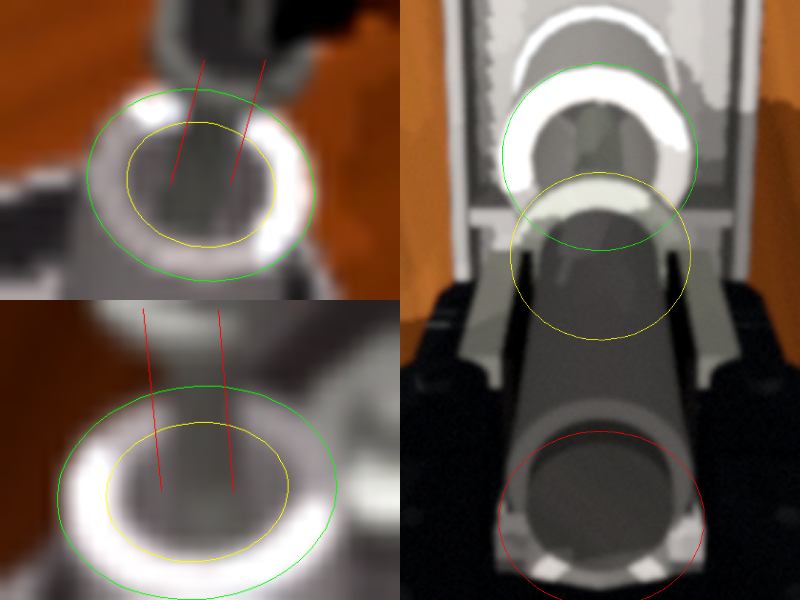

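Run:
```python
from h import *
np.set_printoptions(precision=1,suppress=True,linewidth=200)
a=np.array(env.get_state()["tcp_pos"])
for n,rows,c0,c1 in(("side",range(219,235),198,222),("scene",range(174,187),300,323)):
    g=cv2.cvtColor(cv2.imread(f"pics/7{n}.png"),6);p=env.camera_params(n)
    print(n,proj(p,[[a[0],a[1],z] for z in(.12,.11,.1,.09,.075)]).tolist(),c0)
    for r in rows: print(r,g[r,c0:c1])
```

```text
side [[208.55612792764597, 221.5071439622586], [208.8115885586748, 224.3404231367083], [209.06369639114598, 227.1365168775705], [209.31251700055157, 229.89615247372265], [209.67972365017616, 233.9687915684856]] 198
219 [ 64  64  65  66  72  85 106 127 144 154 156 154 147 136 122 107 101  94  82  74  72  71  74  86]
220 [ 64  65  66  68  68  73  83  94 106 118 124 124 121 115 106 102  95  83  75  72  72  76  90 114]
221 [ 64  65  67  67  69  71  73  75  81  95 105 107 105 101  95  92  83  75  72  73  81  97 117 137]
222 [ 65  66  68  68  70  71  71  69  73  86  97 101  99  96  93  90  81  74  73  82 106 127 138 146]
223 [ 66  67  68  70  71  73  75  83  95  99  99 100  99  97 103 115 107  95  87 101 129 143 141 139]
224 [ 67  67  69  71  74  86 105 126 143 130 107 101  99  99 114 141 144 136 122 127 143 146 134 128]
225 [ 68  68  70  75  92 123 152 167 171 147 113 101  99 100 114 146 158 158 153 150 151 145 127 118]
226 [ 68  69  73  98 144 167 179 180 167 138 109 101 100  98 106 133 148 157 162 163 157 147 127 120]
227 [ 69  70  81 142 212 212 188 165 144 124 106 101 100  98 102 122 
[... 1539 characters left out ...]
6  96  83  75]
180 [149 152 143 108 144 151 134 102  99  95  84  84  83  86  96  95 125 227 239 179  99  84  76]
181 [ 85  78  77  85 136 151 145 108 100  86  84  86  85  87  95  94 125 229 241 203 109  86  79]
182 [ 59  57  62  85 111 148 148 124 106  85  85  86  86  93  95  98 146 238 241 183 104  89  82]
183 [ 56  57  64  92 107 139 151 146 116  93  90  88  88 104  98 123 213 242 235 149  97  91  90]
184 [ 57  59  69  95 103 116 147 155 149 129 116 107 105 118 117 159 238 238 196 127  96  91  92]
185 [ 63  68  75  97 103 107 119 148 155 169 170 167 156 167 170 185 234 209 127 138 105  93  90]
186 [ 84  98  94 100 103 107 110 117 139 165 170 171 169 170 169 167 179 129  95 118 118  93  82]
```

The row profiles agree. In the scene view the rod centre is 311.5 against a bore centre of 311.45; in the side view it is 210.1 against 210.3. The wrist view puts the rod about +0.6 mm off in tool y. I'll make a final small trim, then check that it is still.

```bash
python3 -m pendant '[{"fingers":18,"delta_pos":[0,-0.5,1.5],"angular":[0,0,0]},{"fingers":18,"delta_pos":[0,0,0],"angular":[0,0,0]},{"fingers":18,"delta_pos":[0,0,0],"angular":[0,0,0]},{"fingers":18,"delta_pos":[0,0,0],"angular":[0,0,0]},{"fingers":18,"delta_pos":[0,0,0],"angular":[0,0,0]},{"fingers":18,"delta_pos":[0,0,0],"angular":[0,0,0]},{"fingers":18,"delta_pos":[0,0,0],"angular":[0,0,0]},{"fingers":18,"delta_pos":[0,0,0],"angular":[0,0,0]}]'
python3 - <<'E'
from h import *
s=env.get_state();print(s["tcp_pos"],abs(s["qvel"]).max(),s["wrist_force"])
t=lambda n,x,y,w,h:cv2.resize(env.read_camera(n)[y:y+h,x:x+w],(400,300),interpolation=cv2.INTER_CUBIC)
cv2.imwrite("pics/w9.png",np.hstack([t("scene",140,110,240,180),t("side",180,120,200,150)]))
E
```

```text
clock: 21.75
tcp_pos: [0.6382, 0.1242, 0.1633]
orientation: [0.0, 0.776, 0.631, -0.0]
wrist_force: [-1.1, 0.5, -2.2]
finger_gap: 0.0206
[0.63822375 0.12420112 0.16329356] 0.0019580953743042126 [-1.06599402  0.49037385 -2.24445973]
```

View pics/w9.png

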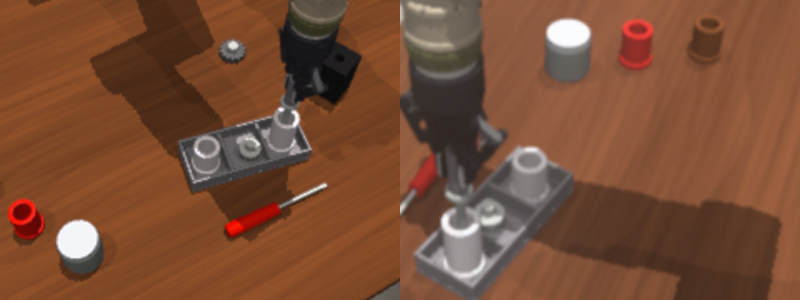

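Both sleeves are upright in the end cells and the probe is in the tall one. The tip is at z ≈ 0.047, and the arm is still with only the probe's weight on the wrist.

```bash
python3 -c "
from workcell import env
print(env.hand_in())"
```

```text
the job is handed in; nothing more can be done
None
```

The job is done and handed in at about 22 s of the 70 s allowed. The tall sleeve stands in the tray's +y end cell and the short one in the -y end cell, both upright with the flange down. The bore probe is held in the tall sleeve's bore with its tip about half-way down.

**Last checks**
- **Depth:** the tip is at z ≈ 0.047 m, and the middle of the sleeve is at 0.0475 m.
- **Stillness and contact:** joint speeds were below 0.002 rad/s. The wrist force was about 2 N, roughly the probe's weight, so there was no sign of it touching the sleeve.
- **Centring:** the scene and side views put the rod within about 0.5 mm of the bore centre, with 9 mm of clearance all round. The wrist view showed about 0.6 mm off in tool y. I then trimmed 0.5 mm to correct that; I looked again only in a wide picture, without a new centring measurement.
- **Other items:** the piston, gear, tin and screwdriver were not touched and showed no movement in the last picture.

**Where checks disagreed**
- My first reading of the side picture suggested the rod was about 1.7 mm off centre. The pixel profiles did not bear that out.
- The scene and side cameras differ by about 5 mm in absolute x, so I relied on wrist and relative measurements instead.

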